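# Pin the disc cutter's guide plate into line

### The arm

A 7-joint arm with a two-finger parallel gripper is mounted at the origin on the work surface. World frame = base frame: x ahead of the robot, y to its left, z up, the work surface at z = 0. Lengths are in m, angles in rad, forces in N, time in s.
With the tool pointing down it reaches from about 0.425 to 0.95 m from the base axis. Payload 4.7 kg.
Tool frame: the origin (TCP) lies between the finger pads; the fingertips stand 25 mm ahead of it and the grasp point (between the pads) lies 6 mm ahead of it; x points along the fingers, z is the direction in which the jaws open and shut, and the axes are right-handed (so a half turn about x gives the same grasp; the last joint's range is limited). The gripper opens to 85 mm and grips with 20 to 120 N. Pads are 22 mm wide; open, the fingers measure 114 mm over their backs; the gripper's body (76 mm by 85 mm) begins 54 mm behind the grasp point. The pads swing forward as they close: fully open they stand 13 mm farther back than shut.
Start: joints at [-1.145, 0.469, -0.049, 1.532, 0.024, 1.141, -0.082], TCP at [0.296, 0.606, 0.256] pointing down, gripper open.
Joint ranges: [-2.59, 2.59], [-0.33, 1.99], [-1.39, 1.29], [0.1, 2.45], [-1.04, 4.18], [0.21, 1.99], [-2.66, 2.66]. Speed limits (rad/s): [2.57, 2.57, 3.14, 3.14, 3.14, 3.14, 3.14].

### API

Orientations are given as a 3x3 rotation matrix whose columns are the frame's x, y, z axes.
In Python, from rig import * gives the robot as it stands. Calls block until the motion is done:
- movep(position, orientation): joint-space move of the TCP to a pose.
- move_l(position, attitude=None, feed=0.15, until_force=None): straight line of the TCP; attitude=None keeps the orientation; feed is the mean speed in m/s. With until_force (N) it stops when the force on the tool has changed by that much, and returns True; else False.
- move_joints(angles): joint-space move.
- command_gripper(opening, newtons=None): finger opening in m; newtons is the grip in N (None keeps the last); returns when the fingers have stopped.
- sleep(seconds).
- inverse_kinematics(position, orientation): joint angles nearest the present ones, or None.
- sense(): the state.
- camera(name): name is "scene" or "top" or "wrist"; returns (picture, depth): 400x640x3 uint8, red, green, blue; 400x640 float32, m along the optical axis (not along the pixel's ray), 0 where there is no reading.
- camera_params(name): a dict with "K" (3x3 intrinsics, pixels), "position" and "rotation" of the camera in the world; the wrist camera has in their place "tool_from_camera" (4x4, takes a point from camera to tool coordinates, whose origin is the TCP and whose axes are the tool frame's). Camera axes: x right, y down, z forward; pixel columns grow to the right and rows downward; lengths in m; the calibration is good to about 2 mm. A picture is of the moment at which its call begins: read the wrist's pose just before it. camera_params takes no time and is no camera call.
A pose or a line that the arm cannot do raises Unreachable and nothing moves.
- finish_job(): hands the job in, once; it reports no verdict.
The state is a dict: "time_s": time; "joint_pos": joint angles; "qd": joint speeds; "joint_efforts": joint torques, N m; "position": TCP position; "tcp_rot": TCP orientation; "wrist_force": force on the tool from outside, world axes, zero at the start; "ft_torque": the same for the moment, N m; "finger_gap": finger opening in m.
Only numpy, scipy, OpenCV 4.12 (cv2) and the standard library are available. Lean on these libraries where they do the work, as an engineer would, in place of code of your own. Each camera call takes 0.05 s, during which the arm holds its last target. There are 200 camera calls.

### The job

The loose guide plate of the disc cutter lies out of line on its die. Take the two tapered locating pins from the wooden stand and work one down through each corner locating hole, through the plate and into the die below, until both collars sit fully down on the plate and the plate's holes stand over the die's. Let the pins draw the plate across: do not push it with the gripper, feel the pins down without forcing them, and leave the punches, mallet and mug alone.

Things in the scene. Friction and masses are not known exactly. Their poses are not given: they have to be found in the camera images.
- base: disc cutter's dark base, 130 x 232 x 6 mm, rails to 32 mm, screwed to the bench. The steel die block on the rails (90 x 138 x 22 mm, top 54 mm above the bench, slotted lugs at its ends) is clamped fast, square and centred in the base's x, but anywhere within 10 mm of the middle along y: not measured. Its holes match the guide plate's: vertical, right through, open below. Origin: centre of the underside; z up.
- guide: loose steel guide plate, 78 x 138 mm, 0.8 kg, flat on 2 mm lands on the die, top 66 mm above the bench. Through holes: 16 mm locating holes near opposite corners at (-24, -55) and (24, 55) mm; four punch holes along x = 0 (24, 17, 12, 8 mm). It starts up to 2 mm in x and 9 mm in y out of line with the die, so the holes overlap only partly; 3 to 7 N slide it. Origin: centre of the underside; z up.
- pin_a_grip (a point): a taper pin, steel, 88 mm long, 120 g, upright in the stand, point down. From the point up: blunt end 4 mm across; taper to 14.8 mm across at 30 mm; straight shank to 48; collar 24 mm across, 48 to 53; grooved grip 16 mm across, 53 to 88. This point: on the axis, mid-grip, 73 mm above the point; z up along the pin. Either pin fits either locating hole, 0.6 mm play all round at the shank.
- pin_b_grip (a point): the other taper pin, the same in every way; this point is on its axis at mid-grip, 73 mm above its point, 25 mm above the collar's underside.
- pin_a_collar (a point): the same pin as pin_a_grip: the centre of the collar's underside, 48 mm above the point. With the pin home it rests on the guide plate's top face.
- pin_b_collar (a point): the same point on the other pin.
- guide_hole0 (a point): centre of the guide plate's locating hole at (-24, -55) mm, on its top face, 12 mm above the die's.
- guide_hole1 (a point): centre of the guide plate's locating hole at (+24, +55) mm, on its top face, 12 mm above the die's.
- stand: a fixed hardwood stand, 176 (x) x 56 (y) x 54 mm, with a row of four holes, 18 mm across, 52 mm deep, at x = -60, -20, 20, 60 mm on its middle line. Two hold the pins, collars resting on its top face (points 6 mm above the bench), two the punches. Origin: centre of the underside; x along the row.
- punch_a: bystander: a plain straight steel punch, 16 mm across, 90 mm long, standing in a hole of the stand. Origin at its lower end, 2 mm above the bench.
- punch_b: bystander: a plain straight steel punch, 16 mm across, 82 mm long, standing in a hole of the stand. Origin at its lower end, 2 mm above the bench.
- mallet: bystander: a brass-headed mallet lying on the bench, handle 200 mm along its x axis, head (62 mm across, along y) at its +x end. Origin under the middle of the handle.
- mug: bystander: a tan mug, 76 mm across and 85 mm high, handle at +y. Origin at the centre of its underside.

How it is judged:
On the way:
1. One pin is fully home, its collar down on the guide plate (((horizontal distance between pin_a_collar and guide_hole0 below 0.003 m and z of pin_a_collar in the frame of guide between 0.01 and 0.0135 m and angle between pin_a_collar's own z axis and vertical below 0.06 rad) or (horizontal distance between pin_a_collar and guide_hole1 below 0.003 m and z of pin_a_collar in the frame of guide between 0.01 and 0.0135 m and angle between pin_a_collar's own z axis and vertical below 0.06 rad) or (horizontal distance between pin_b_collar and guide_hole0 below 0.003 m and z of pin_b_collar in the frame of guide between 0.01 and 0.0135 m and angle between pin_b_collar's own z axis and vertical below 0.06 rad) or (horizontal distance between pin_b_collar and guide_hole1 below 0.003 m and z of pin_b_collar in the frame of guide between 0.01 and 0.0135 m and angle between pin_b_collar's own z axis and vertical below 0.06 rad))), for 0.2 s.
At the end, for the whole second after the job is handed in: A taper pin stands upright in each locating hole of the guide plate, down through it into the die, collar within 1.5 mm of the plate's top face; the plate flat on the die (and so in line with it); plate and pins at rest ((((horizontal distance between pin_a_collar and guide_hole0 below 0.003 m and z of pin_a_collar in the frame of guide between 0.01 and 0.0135 m and angle between pin_a_collar's own z axis and vertical below 0.06 rad) and (horizontal distance between pin_b_collar and guide_hole1 below 0.003 m and z of pin_b_collar in the frame of guide between 0.01 and 0.0135 m and angle between pin_b_collar's own z axis and vertical below 0.06 rad)) or ((horizontal distance between pin_a_collar and guide_hole1 below 0.003 m and z of pin_a_collar in the frame of guide between 0.01 and 0.0135 m and angle between pin_a_collar's own z axis and vertical below 0.06 rad) and (horizontal distance between pin_b_collar and guide_hole0 below 0.003 m and z of pin_b_collar in the frame of guide between 0.01 and 0.0135 m and angle between pin_b_collar's own z axis and vertical below 0.06 rad))) and z of guide in the frame of base below 0.0555 m and angle between guide's own z axis and vertical below 0.02 rad and linear speed of each of guide, pin_a, pin_b below 0.01 m/s); the robot touches nothing.
It fails at once if A pin is forced: it presses on the guide plate or on the die with more than 60 N (contact force between any of pin_a, pin_b and guide above 60 N or contact force between any of pin_a, pin_b and base above 60 N).
It fails at once if The gripper or arm pushes on the guide plate itself (more than 3 N) (contact force between any of the fingers, the arm and guide above 3 N).
It fails at once if A punch is taken or knocked out of its place in the stand (moved more than 20 mm) (distance of any of punch_a, punch_b from where it was at the start of the episode above 0.02 m).
It fails at once if The mallet or the mug is moved more than 20 mm (distance of any of mallet, mug from where it was at the start of the episode above 0.02 m).
It also fails if it takes over 72 s, if anything falls off the work surface, if the arm or the gripper's body presses on something with over 40 N, if the wrist force passes 120 N, or if a joint passes its speed limit or range.

## Working session

There is one attempt and no reset: what is moved stays moved. The work goes in short steps, each a Python script; the robot and the scene stay as the last script left them, time stands still between calls to the robot, and variables do not carry over. Pictures are saved under pics/ and viewed, about 8 in all and at most 12, crops included, and the job is handed in when it is done.

```bash
mkdir -p pics; ls
python3 - <<'E'
from rig import *
import cv2,numpy as np
for n in("scene","top"):
    im,d=camera(n); cv2.imwrite(f"pics/{n}.png",im[:,:,::-1]); np.save(f"pics/{n}.npy",d)
    p=camera_params(n); print(n,p)
print(camera_params("wrist")); s=sense(); print(s["time_s"],s["position"],s["tcp_rot"],s["wrist_force"])
E
```

```text
pics
scene {'K': array([[504.57481514,   0.        , 325.24988249],
       [  0.        , 504.57481514, 193.67206639],
       [  0.        ,   0.        ,   1.        ]]), 'position': array([ 1.69970598, -0.69646952,  0.97268845]), 'rotation': array([[ 0.50183678,  0.51250188, -0.6967795 ],
       [ 0.86491546, -0.30571602,  0.39806905],
       [-0.00900552, -0.80242105, -0.59669034]])}
top {'K': array([[382.70701753,   0.        , 319.07571557],
       [  0.        , 382.70701753, 206.36849539],
       [  0.        ,   0.        ,   1.        ]]), 'position': array([ 0.45248549, -0.11248996,  0.94209378]), 'rotation': array([[ 0.09562893, -0.97417817,  0.20452871],
       [-0.99540743, -0.0926841 ,  0.02395224],
       [-0.00437719, -0.20587993, -0.97856747]])}
{'K': array([[286.34932518,   0.        , 322.494322  ],
       [  0.        , 286.34932518, 197.38771887],
       [  0.        ,   0.        ,   1.        ]]), 'tool_from_camera': array([[-6.23564818e-04, -2.66684653e-01,  9.63783641e-01,
        -1.17140190e-01],
       [ 1.55315505e-03, -9.63782924e-01, -2.66683449e-01,
         6.70112110e-02],
       [ 9.99998599e-01,  1.33061102e-03,  1.01518374e-03,
        -1.55071671e-03],
       [ 0.00000000e+00,  0.00000000e+00,  0.00000000e+00,
         1.00000000e+00]])}
0.1 [0.29627982 0.60597058 0.2553549 ] [[-7.16386186e-04 -8.98367195e-01  4.39244657e-01]
 [-1.61834222e-03  4.39245236e-01  8.98365740e-01]
 [-9.99998434e-01 -6.72713664e-05 -1.76853478e-03]] [-0.19731959  0.6328799   0.17134135]
```

View pics/top.png

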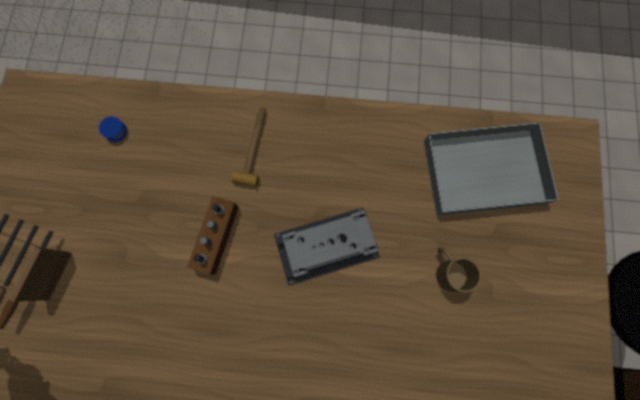

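View pics/scene.png

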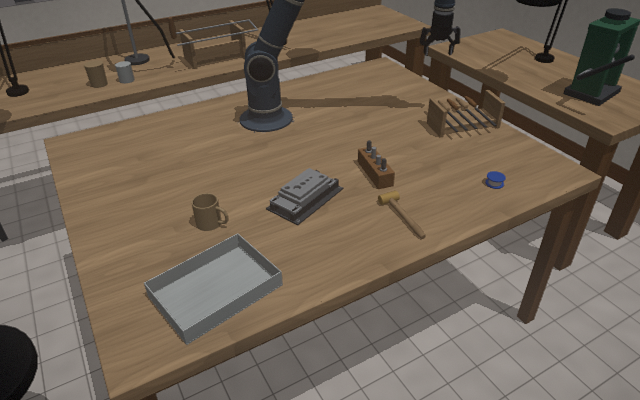

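The top view shows the stand at about (213,236) and the cutter at about (327,246). The mallet, at (250,150), and the mug, at (458,276), are clear of both. Next I'll get coarse positions, then a wrist view from above each.

```bash
cat > h.py <<'E'
from rig import *
import cv2,numpy as np
def ray(cam,px,z,tcp=None):
    "world point on plane z seen at pixel px"
    p=camera_params(cam)
    if cam=="wrist":
        T=np.eye(4);T[:3,:3]=tcp[1];T[:3,3]=tcp[0];T=T@p["tool_from_camera"];R,o=T[:3,:3],T[:3,3]
    else: R,o=p["rotation"],p["position"]
    d=R@np.linalg.inv(p["K"])@[px[0],px[1],1]
    return o+d*(z-o[2])/d[2]
def proj(P,tcp):
    p=camera_params("wrist");T=np.eye(4);T[:3,:3]=tcp[1];T[:3,3]=tcp[0];T=np.linalg.inv(T@p["tool_from_camera"])
    q=p["K"]@(T[:3,:3]@P+T[:3,3]);return q[:2]/q[2]
def down(th):
    "tool pointing down, jaw axis z at world angle th"
    x=np.array([0,0,-1.]);z=np.array([np.cos(th),np.sin(th),0]);return np.column_stack([x,np.cross(z,x),z])
E
python3 - <<'E'
from h import *
im=cv2.imread("pics/top.png")
cv2.imwrite("pics/topc.png",cv2.resize(im[180:300,180:390],None,fx=3.8,fy=3.8,interpolation=cv2.INTER_CUBIC))
for px in[(213,209),(209,225),(205,240),(200,259)]:print(px,ray("top",px,.08))
for px in[(300,240),(343,238),(352,218),(290,268),(327,244)]:print(px,ray("top",px,.066))
E
```

```text
(213, 209) [0.60338699 0.15105579 0.08      ]
(209, 225) [0.56564396 0.15447129 0.08      ]
(205, 240) [0.53079568 0.15818391 0.08      ]
(200, 259) [0.48746716 0.16265264 0.08      ]
(300, 240) [ 0.55285172 -0.05496893  0.066     ]
(343, 238) [ 0.56684178 -0.15290029  0.066     ]
(352, 218) [ 0.61535029 -0.16984644  0.066     ]
(290, 268) [ 0.48746448 -0.03916276  0.066     ]
(327, 244) [ 0.54959149 -0.11755246  0.066     ]
```

View pics/topc.png

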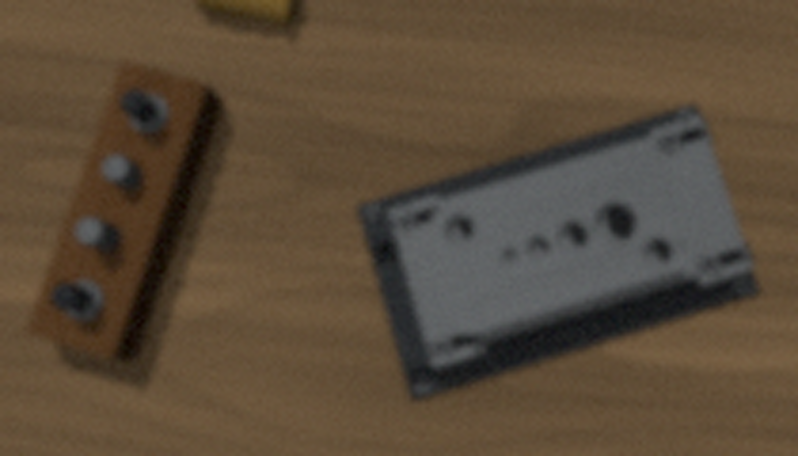

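The crop shows collared pins in the stand's two end holes, with tops at about top-px (215,207) and (198,257). The plain punches are in the inner holes. The locating holes are at top-px (301,239) and (353,245). I'll take close wrist looks at both places.

Run:
```python
from h import *
pa=ray("top",(215,207.1),.094);pb=ray("top",(198.4,256.8),.094)
h1=ray("top",(300.8,239.5),.066);h0=ray("top",(352.9,245.5),.066)
print("pins",pa,pb,np.linalg.norm(pa-pb)); print("holes",h1,h0,np.linalg.norm(h1-h0))
row=(pa-pb); ths=np.arctan2(row[1],row[0])+np.pi/2
v=h1-h0; thc=np.arctan2(v[1],v[0])-np.arctan2(110,48)+np.pi/2   # plate y direction
print("th stand",np.degrees(ths),"plate y",np.degrees(thc))
np.savez("c.npz",ths=ths,thc=thc)
for nm,c,th,z in(("cut",(h0+h1)/2,thc,.185),("std",(pa+pb)/2,ths,.21)):
    R=down(th); print(nm,inverse_kinematics([*c[:2],z],R))
    movep([*c[:2],z],R); sleep(.3); s=sense(); im,d=camera("wrist")
    cv2.imwrite(f"pics/{nm}.png",im[:,:,::-1]); np.savez(f"pics/{nm}.npz",d=d,p=s["position"],R=s["tcp_rot"]); print(s["time_s"],s["position"])
def crop(n,a,b,c_,e,f):cv2.imwrite(f"pics/{n}c.png",cv2.resize(cv2.convertScaleAbs(cv2.imread(f"pics/{n}.png")[b:e,a:c_],alpha=2),None,fx=f,fy=f,interpolation=cv2.INTER_CUBIC))
crop("cut",160,90,480,310,2.5);crop("std",160,90,480,310,2.5)
```

```text
pins [0.60571661 0.14292799 0.094     ] [0.49133163 0.16247247 0.094     ] 0.1160427097360116
holes [ 0.55417302 -0.05667737  0.066     ] [ 0.55180909 -0.17688286  0.066     ] 0.12022873093027814
th stand 80.3037443278677 plate y 112.44808711749462
cut [-0.14072319  0.37490433  0.35026397  1.89159225 -0.16081422  0.90227855
  2.24977042]
3.1167 [ 0.55306545 -0.11650311  0.18496133]
std [-0.66152533  0.35606438  0.40335468  1.86003491 -0.16796921  0.95864663
  1.21766462]
4.5167 [0.54878166 0.15152733 0.20999162]
```

View pics/cutc.png

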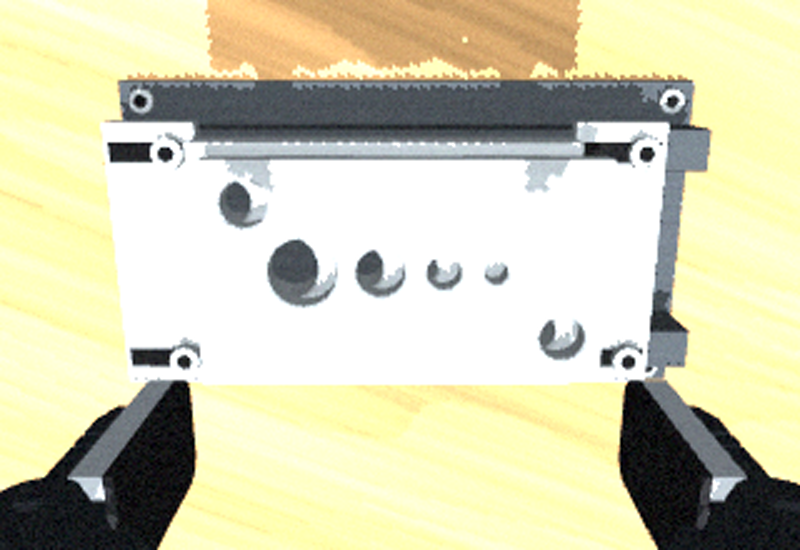

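View pics/stdc.png

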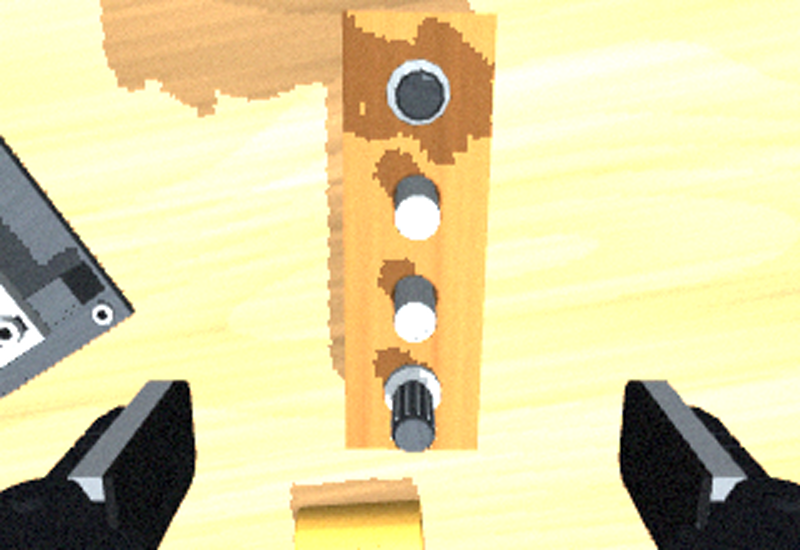

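The cutter view is over-brightened, so the plate and die merge. Its locating holes are at crop (243,204) and (561,338). The stand view confirms the collared pins at both ends, with tops at crop (419,95) and (413,434). I'll use the depth height map to separate plate from die.

Run:
```python
from h import *
def cloud(n):
    f=np.load(f"pics/{n}.npz");p=camera_params("wrist");T=np.eye(4);T[:3,:3]=f["R"];T[:3,3]=f["p"];T=T@p["tool_from_camera"]
    v,u=np.mgrid[:400,:640];d=f["d"];c=np.stack([u,v,np.ones_like(u)],-1)@np.linalg.inv(p["K"]).T*d[...,None]
    return c@T[:3,:3].T+T[:3,3],d,(f["p"],f["R"])
P,d,t=cloud("cut");z=P[...,2]
g=cv2.imread("pics/cut.png",0)[90:310,160:480]
hm=np.clip((z[90:310,160:480]-.03)/.045*255,0,255).astype(np.uint8)
g=cv2.normalize(np.clip(g,60,200),None,0,255,cv2.NORM_MINMAX)
cv2.imwrite("pics/cut2.png",np.hstack([cv2.resize(x[:, 30:290],None,fx=3,fy=3,interpolation=cv2.INTER_CUBIC)[:, :] for x in(g,)]))
top=np.abs(z-.066)<.004;die=np.abs(z-.052)<.006
print("z hist",np.histogram(z[90:310,160:480],bins=np.arange(-.01,.08,.004)))
for nm,m,zz in(("plate",(z>.061)&(z<.071),.066),("die",(z>.048)&(z<.059),.054),("base",(z>.003)&(z<.0095),.006)):
    m=m.copy(); m[:90]=0;m[300:]=0;m[:,:180]=0;m[:,450:]=0
    n,l,st,_=cv2.connectedComponentsWithStats(m.astype(np.uint8));k=1+np.argmax(st[1:,4]);q=P[l==k][:,:2] if nm!="die" else P[m][:,:2]
    (c,s,a)=cv2.minAreaRect(q.astype(np.float32)*1000);print(nm,c,s,a,len(q),"medz",np.median(P[...,2][m]))
P2,_,ts=cloud("std")
for px in((327.6,128),(325.2,263.6)):print("pin",ray("wrist",px,.094,ts),P2[int(px[1]),int(px[0])])
for px in((160+243/2.5,90+204/2.5),(160+561/2.5,90+338/2.5)):print("hole",ray("wrist",px,.066,t))
cv2.imwrite("pics/hm.png",cv2.resize(hm,None,fx=2.5,fy=2.5,interpolation=cv2.INTER_NEAREST))
```

```text
z hist (array([    0,   561, 34990,  3536,  1300,    61,    97,    84,    22,
          73,  1122,   220,  5007,   546,   199,  1798,   667,   222,
        9960,  2701,     0,     0]), array([-0.01 , -0.006, -0.002,  0.002,  0.006,  0.01 ,  0.014,  0.018,
        0.022,  0.026,  0.03 ,  0.034,  0.038,  0.042,  0.046,  0.05 ,
        0.054,  0.058,  0.062,  0.066,  0.07 ,  0.074,  0.078]))
plate (553.5462646484375, -118.0980224609375) (78.98700714111328, 138.7520751953125) 22.491840362548828 12748 medz 0.06546251243948552
die (557.8098754882812, -124.36482238769531) (90.91355895996094, 140.1419219970703) 22.646947860717773 2588 medz 0.053538918945191416
base (502.6930236816406, -139.39279174804688) (16.860580444335938, 231.8648681640625) 22.56119728088379 3887 medz 0.005521874489086309
pin [0.4901767  0.16423602 0.094     ] [0.49011087 0.16377203 0.09358662]
pin [0.60721428 0.14257367 0.094     ] [0.60699994 0.14243375 0.09323679]
hole [ 0.55193585 -0.17747615  0.066     ]
hole [ 0.55421187 -0.05856629  0.066     ]
```

View pics/cut2.png

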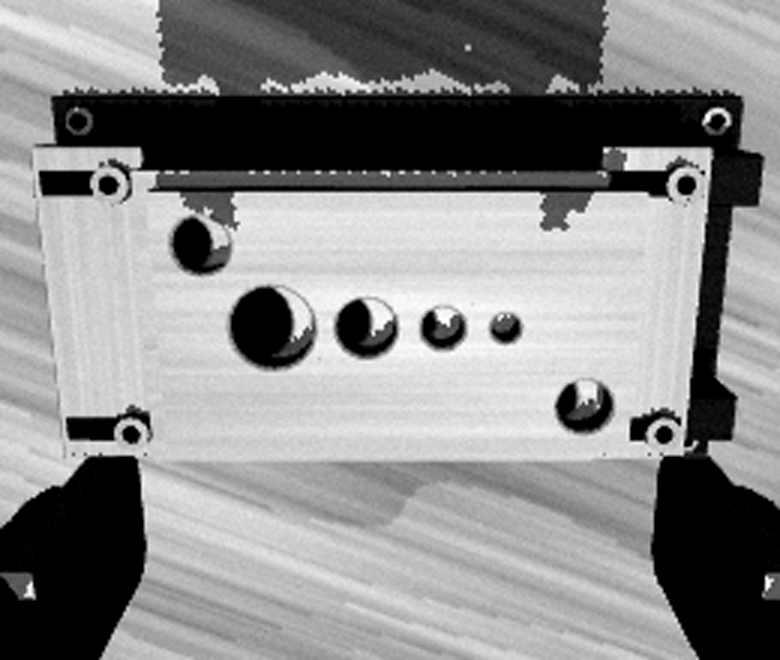

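Plate rectangle: 79 x 139 mm, centre (553.5, -118.1). Die: 91 x 140 mm, centre (557.8, -124.4). Both yaw 22.5°, so the plate is off by about -1.5 mm in x and +7.4 mm in y. The dark die holes in the picture are shifted left through the plate's holes, which agrees. The pins are 119 mm apart (120 expected). I'll take the far pin, carry it over hole0, and check the tip against the hole.

```bash
cat >> h.py <<'E'
TH=np.radians(112.5); RC=down(TH); G=.083   # G: TCP height above pin point
ux=np.array([np.cos(TH-np.pi/2),np.sin(TH-np.pi/2)]);uy=np.array([np.cos(TH),np.sin(TH)])
def pick(xy):
    R=down(np.radians(79.5))
    movep([*xy,.18],R); move_l([*xy,.006+G],feed=.1); command_gripper(.008,60); s=sense(); print("gap",s["finger_gap"],"tcp",s["position"])
    move_l([*xy,.18],feed=.15); s=sense(); print("lift gap",s["finger_gap"],s["wrist_force"],s["time_s"])
def look(n,c=None,f=4):
    sleep(.2);s=sense();im,d=camera("wrist");np.savez(f"pics/{n}.npz",d=d,p=s["position"],R=s["tcp_rot"])
    a,b,w,h=c;g=im[b:b+h,a:a+w,::-1];cv2.imwrite(f"pics/{n}.png",cv2.resize(cv2.convertScaleAbs(g,alpha=1.3),None,fx=f,fy=f,interpolation=cv2.INTER_CUBIC))
    print(s["time_s"],s["position"]);return s
E
python3 - <<'E'
from h import *
command_gripper(.085)
pick((.4902,.1642))
c=np.array([.5545,-.1812])
movep([*c,.19],RC); move_l([*c,.076+G],feed=.1)
s=look("tip0",(230,100,190,150),4)
t=(s["position"],s["tcp_rot"]); pt=s["position"]-[0,0,G]
print("pred tip px",proj(pt,t),"crop",(proj(pt,t)-[230,100])*4)
for n,q in(("plate hole",(.5522,-.1778,.066)),("die hole",(.5567,-.1844,.054))):print(n,(proj(np.array(q),t)-[230,100])*4)
E
```

```text
gap 0.013917713078342617 tcp [0.4903349  0.164306   0.08926404]
lift gap 0.014206188035141952 [-0.22063135 -0.11186516 -1.10575826] 7.625
9.6083 [ 0.55497591 -0.18125839  0.15970649]
pred tip px [324.24087338 214.08021182] crop [376.96349352 456.32084729]
plate hole [398.70831789 432.25931565]
die hole [358.78516404 421.89541913]
```

View pics/tip0.png

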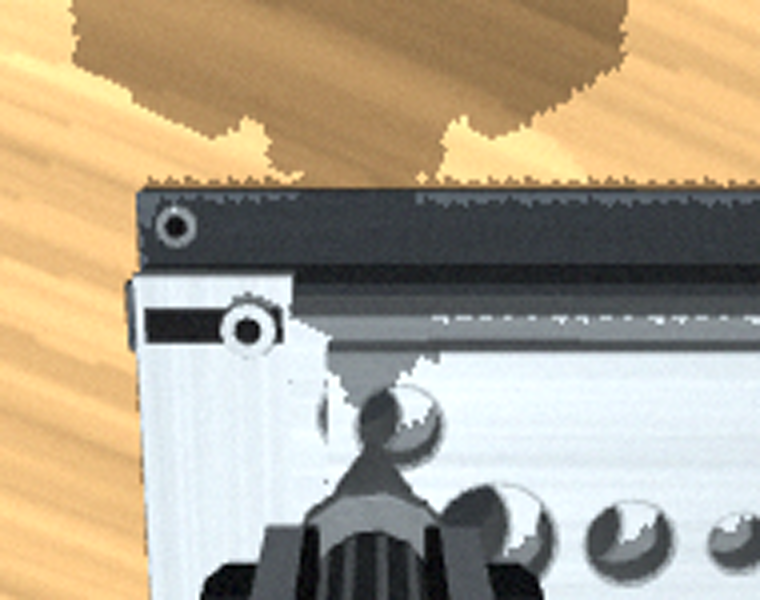

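The pin tip, at crop (380,445), stands over the overlap. The plate hole is at (400,426) and the die hole's right edge near x=400, so the die centre is near 360 as predicted. I'll feel it down with a force-nulling stepwise descent.

```bash
cat >> h.py <<'E'
def insert(ph,dh,tip0=.070,corr0=(0,0),stop=.0175,flim=28):
    "step the pin down at mid-overlap, shift it to the die axis as the taper enters, give way sideways to force"
    ph,dh=np.array(ph),np.array(dh); half=(ph-dh)/2; corr=np.array(corr0,float)
    s=sense();b=np.array(s["wrist_force"]);tip=tip0;n=0
    while tip>stop:
        tip=max(stop,tip-.0015); dep=.054-tip
        xy=dh+half*np.clip(1-dep/25e-3,0,1)+corr
        move_l([*xy,tip+G],feed=.03); s=sense(); F=np.array(s["wrist_force"])-b; f=F[:2]; m=np.hypot(*f); n+=1
        e=s["position"][:2]-xy
        if n%3==0 or m>12 or F[2]>12: print(f"t{s['time_s']:.1f} cmdtip {tip*1e3:.1f} tip {1e3*(s['position'][2]-G):.1f} F {np.round(F,1)} fx {f@ux:.1f} fy {f@uy:.1f} corr {np.round(corr*1e3,2)} err {np.round(e*1e3,2)}")
        if m>6: corr+=f/m*min(.0006,.00006*(m-6))
        if F[2]>flim or m>35: print("STOP"); break
    return tip,corr
E
python3 - <<'E'
from h import *
print(insert((.5522,-.1778),(.5567,-.1844)))
E
```

```text
t10.6 cmdtip 65.5 tip 65.4 F [-0.2 -0.8  0.3] fx -0.5 fy -0.7 corr [0. 0.] err [-0.07  0.02]
t11.3 cmdtip 61.0 tip 60.9 F [-1.8  1.   0.6] fx -1.3 fy 1.6 corr [0. 0.] err [-0.07  0.02]
t12.1 cmdtip 56.5 tip 56.4 F [-1.   0.4  0.4] fx -0.7 fy 0.8 corr [0. 0.] err [-0.08  0.03]
t12.8 cmdtip 52.0 tip 51.8 F [-1.5  1.7  0.4] fx -0.8 fy 2.1 corr [0. 0.] err [-0.29  0.54]
t13.6 cmdtip 47.5 tip 47.4 F [-0.9  4.2  0.9] fx 0.8 fy 4.2 corr [0. 0.] err [0.07 0.17]
t14.3 cmdtip 43.0 tip 42.9 F [-2.5  4.7  1.3] fx -0.5 fy 5.3 corr [0. 0.] err [0.01 0.11]
t15.1 cmdtip 38.5 tip 38.5 F [-1.   5.1  1.7] fx 1.0 fy 5.1 corr [0. 0.] err [0.07 0.01]
t15.8 cmdtip 34.0 tip 33.8 F [ 0.1  3.9 -0.6] fx 1.6 fy 3.5 corr [0. 0.] err [-0.03 -0.18]
t16.6 cmdtip 29.5 tip 29.4 F [-1.4  3.8  0.4] fx 0.2 fy 4.1 corr [0. 0.] err [-0.04  0.03]
t17.3 cmdtip 25.0 tip 24.9 F [-0.6  4.   0.1] fx 0.9 fy 3.9 corr [0. 0.] err [-0.02 -0.03]
t18.1 cmdtip 20.5 tip 20.4 F [-0.8  4.  -0.4] fx 0.8 fy 4.0 corr [0. 0.] err [-0.01  0.03]
(0.0175, array([0., 0.]))
```

It went straight in, with the plate dragging at about 4 N. I'll seat the collar gently, release, and fetch the second pin, looking at the cutter on the way.

Run:
```python
from h import *
p=sense()["position"]; print("tip",p[2]-G,sense()["wrist_force"])
print(move_l([*p[:2],p[2]-.004],feed=.01,until_force=8)); s=sense();print("tip",s["position"][2]-G,s["wrist_force"])
command_gripper(.085); p=sense()["position"]; print(sense()["wrist_force"])
move_l([*p[:2],.19],feed=.15)
c=(.5567,-.1242); movep([*c,.20],RC)
s=look("cut3",(170,100,310,200),2.5); t=(s["position"],s["tcp_rot"])
f=np.load("pics/cut3.npz");q=camera_params("wrist");T=np.eye(4);T[:3,:3]=f["R"];T[:3,3]=f["p"];T=T@q["tool_from_camera"]
v,u=np.mgrid[:400,:640];P=(np.stack([u,v,np.ones_like(u)],-1)@np.linalg.inv(q["K"]).T*f["d"][...,None])@T[:3,:3].T+T[:3,3];z=P[...,2]
for nm,lo,hi in(("plate",.061,.070),("die",.048,.059)):
    m=(z>lo)&(z<hi);m[:90]=0;m[300:]=0;m[:,:180]=0;m[:,450:]=0
    if nm=="plate":
        n,l,st,_=cv2.connectedComponentsWithStats(m.astype(np.uint8));m=l==1+np.argmax(st[1:,4])
    print(nm,cv2.minAreaRect((P[m][:,:2]*1000).astype(np.float32)),np.median(z[m]))
```

```text
tip 0.018246393446807757 [-1.73265189  5.23575025  5.99116046]
True
tip 0.018252021449339337 [-1.5723193   0.21946571  5.59145836]
[0.28711287 0.3910057  0.31883556]
20.75 [ 0.55610682 -0.12555785  0.19933914]
plate ((554.5194091796875, -124.68966674804688), (78.73646545410156, 138.59701538085938), 25.39494514465332) 0.06553374508785903
die ((556.8921508789062, -124.99211120605469), (90.67728424072266, 136.60220336914062), 22.83224868774414) 0.0536108202242814
```

View pics/cut3.png

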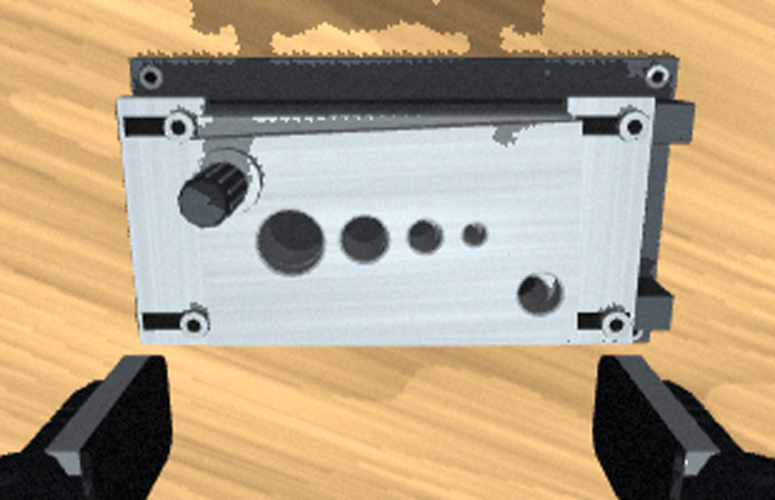

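The first pin is seated: collar at 66.2 mm, and it stands upright at crop (215,190). The plate turned 2.9° about it, so hole1, at crop (540,294), is about 6 mm off in -x and nearly right in y. I'll take the second pin there.

```bash
sed -i 's/(.008,60)/(.008,90)/' h.py
python3 - <<'E'
from h import *
pick((.6072,.1426))
ph,dh=np.array([.5526,-.0647]),np.array([.5589,-.0644]); c=(ph+dh)/2
movep([*c,.19],RC); move_l([*c,.074+G],feed=.1)
s=look("tip1",(230,100,190,150),4); t=(s["position"],s["tcp_rot"])
for n,q in(("tip",s["position"]-[0,0,G]),("plate",[*ph,.066]),("die",[*dh,.054])):print(n,(proj(np.array(q),t)-[230,100])*4)
E
```

```text
gap 0.013263489835770305 tcp [0.60733216 0.14267756 0.08935504]
lift gap 0.013423645383216044 [ 0.62967326  0.36138986 -1.74949747] 24.3333
25.875 [ 0.55630069 -0.0645007   0.15765729]
tip [376.87043268 456.25527387]
plate [383.11155768 424.16988278]
die [371.74846579 434.51982887]
```

View pics/tip1.png

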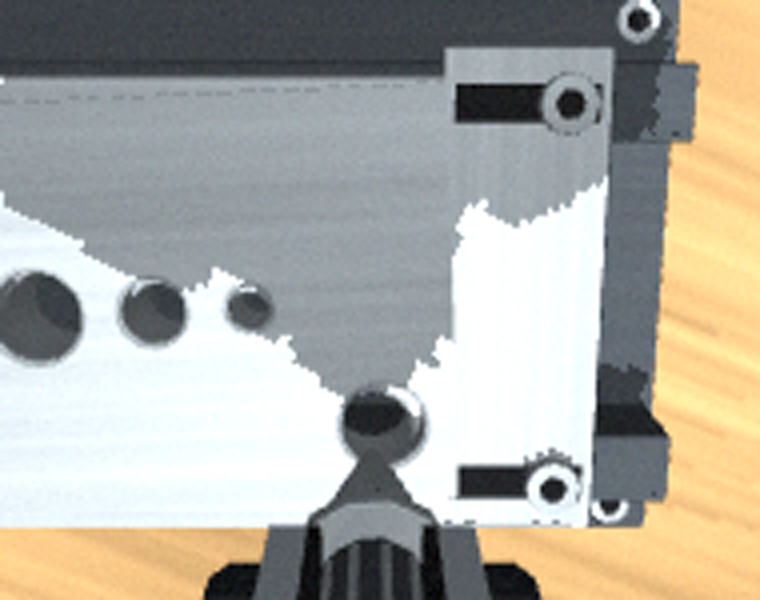

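The plate hole centre at (384,426) and the tip at (377,452) match the predicted positions within 0.5 mm. I'll feel this pin down.

Run:
```python
from h import *
print(insert((.5526,-.0647),(.5589,-.0644)))
```

```text
t26.8 cmdtip 65.5 tip 65.4 F [ 0.4 -0.8 -0.1] fx 0.1 fy -0.9 corr [0. 0.] err [-0.07 -0.01]
t27.5 cmdtip 61.0 tip 60.9 F [ 0.6 -1.3  0. ] fx 0.1 fy -1.4 corr [0. 0.] err [-0.08  0.03]
t28.3 cmdtip 56.5 tip 56.4 F [ 0.2 -0.9 -0.6] fx -0.1 fy -0.9 corr [0. 0.] err [-0.07  0.  ]
t29.0 cmdtip 52.0 tip 51.9 F [-0.6 -0.8 -0.2] fx -0.8 fy -0.5 corr [0. 0.] err [-0.05  0.02]
t29.8 cmdtip 47.5 tip 47.2 F [-2.4  0.2 -0.8] fx -2.1 fy 1.1 corr [0. 0.] err [-0.57  0.09]
t30.5 cmdtip 43.0 tip 42.9 F [-2.1  0.5  0.1] fx -1.7 fy 1.2 corr [0. 0.] err [-0.05  0.07]
t31.3 cmdtip 38.5 tip 38.3 F [-2.6  0.3  1. ] fx -2.3 fy 1.3 corr [0. 0.] err [-0.05  0.03]
t32.0 cmdtip 34.0 tip 33.8 F [-2.4  0.1 -0.8] fx -2.2 fy 1.0 corr [0. 0.] err [0.15 0.  ]
t32.8 cmdtip 29.5 tip 29.4 F [-2.   0.3 -0.2] fx -1.7 fy 1.1 corr [0. 0.] err [-0.01  0.01]
t33.5 cmdtip 25.0 tip 24.9 F [-2.1 -0.4  0.3] fx -2.0 fy 0.5 corr [0. 0.] err [-0.01  0.03]
t34.3 cmdtip 20.5 tip 20.3 F [-3.  -0.8  0.1] fx -3.1 fy 0.5 corr [0. 0.] err [-0.25  0.11]
(0.0175, array([-2.36505274e-05,  2.84196706e-07]))
```

Run:
```python
from h import *
p=sense()["position"]; print("tip",p[2]-G,sense()["wrist_force"])
print(move_l([*p[:2],p[2]-.004],feed=.01,until_force=8)); s=sense();print("tip",s["position"][2]-G,s["wrist_force"])
command_gripper(.085); p=sense()["position"]
move_l([*p[:2],.20],feed=.15)
movep([.5567,-.1242,.21],RC)
s=look("fin",(170,100,310,200),2.5)
f=np.load("pics/fin.npz");q=camera_params("wrist");T=np.eye(4);T[:3,:3]=f["R"];T[:3,3]=f["p"];T=T@q["tool_from_camera"]
v,u=np.mgrid[:400,:640];P=(np.stack([u,v,np.ones_like(u)],-1)@np.linalg.inv(q["K"]).T*f["d"][...,None])@T[:3,:3].T+T[:3,3];z=P[...,2]
for nm,lo,hi in(("plate",.061,.0695),("die",.048,.059)):
    m=(z>lo)&(z<hi);m[:90]=0;m[300:]=0;m[:,:180]=0;m[:,450:]=0
    if nm=="plate":
        n,l,st,_=cv2.connectedComponentsWithStats(m.astype(np.uint8));m=l==1+np.argmax(st[1:,4])
        A=P[m];c=np.linalg.lstsq(np.c_[A[:,:2]-A[:,:2].mean(0),np.ones(len(A))],A[:,2],rcond=None)[0];print("tilt,z",c)
    print(nm,cv2.minAreaRect((P[m][:,:2]*1000).astype(np.float32)))
m=(z>.075)&(z<.12);m[:,:200]=0;m[:,440:]=0;m[300:]=0
n,l,st,_=cv2.connectedComponentsWithStats(m.astype(np.uint8))
for k in range(1,n):
    if st[k,4]>30:
        A=P[l==k];tp=A[A[:,2]>np.percentile(A[:,2],60)];print("pin top",np.median(tp,0),st[k,4])
```

```text
tip 0.01825882901108894 [-6.31574328  0.66300336  6.0389394 ]
True
tip 0.018267801518583204 [-1.05190699  0.59912966  4.77094912]
37.0333 [ 0.55649877 -0.12273236  0.20911645]
tilt,z [0.00014949 0.001411   0.06552817]
plate ((557.1017456054688, -125.1119613647461), (78.60880279541016, 138.39358520507812), 21.988927841186523)
die ((556.725830078125, -124.94123077392578), (89.9406509399414, 138.12225341796875), 22.62529182434082)
pin top [ 0.55497402 -0.1855025   0.10573506] 486
pin top [ 0.55829345 -0.0658312   0.10567281] 488
```

View pics/fin.png

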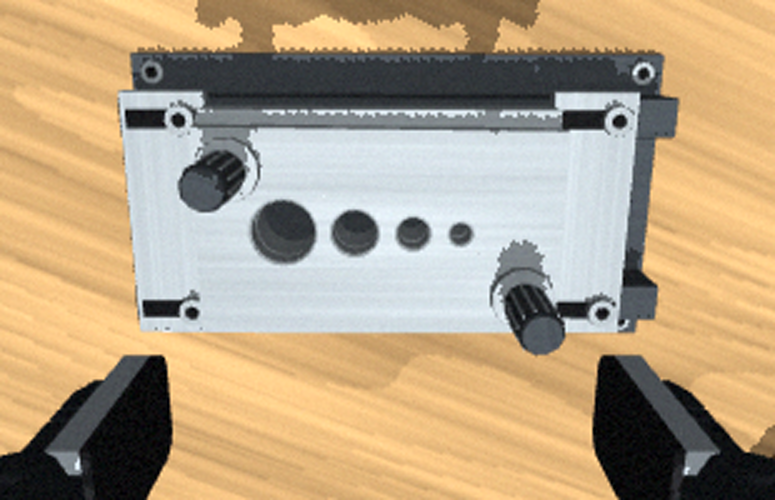

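Both pins are home: tops at 105.7 mm (106 expected), plate flat at 65.5 mm and within 0.5 mm of the die, and the gripper is clear. I'm handing the job in.

```bash
python3 -c "
from rig import *
sleep(.3);print(sense()['time_s'],sense()['wrist_force']);finish_job()"
```

```text
37.3833 [ 0.68693657 -0.03770554 -0.00205908]
the job is handed in; nothing more can be done
```

Both taper pins are fully home and the job is handed in at about 37 s of the 72 s allowed.

I put the first pin in the (-24, -55) hole and the second in the (+24, +55) hole. Each was started in the overlap of the plate and die holes, then eased down to the die's axis so that it drew the plate across. Sideways drag was mostly 2 to 5 N. Each collar was seated with a light press of about 8 N, far below the 60 N limit.

Last checks from the wrist camera, before hand-in:
- **Pins:** both look upright, with tops at 105.7 mm (106 mm expected). The gripper height at seating put both collars at about 66.3 mm, against the plate's top at 66 mm.
- **Plate:** flat at 65.5 mm measured height, with a fitted tilt of 0.0014 rad. Its centre is within 0.5 mm of the die's, and its yaw within 0.6°.
- **Robot:** gripper open and clear, with wrist force near zero.
- **Bystanders:** I did not look again at the punches, mallet or mug. I felt no contact, and the moves kept clear of them.

The first pin turned the plate 2.9° about itself as it went in. The second pin brought it back into line. No check failed; the camera's heights read about 0.5 mm low throughout, within its calibration error.

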